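Centre-punch a bracket blank

ROBOT

A 6-joint arm with a two-finger parallel gripper is mounted at the origin on a cart in front of the work surface, level with it; the furniture and walls round the work are solid. World frame = base frame: x ahead of the robot, y to its left, z up, the work surface at z = 0. Lengths are in m, angles in rad, forces in N, time in s.
With the tool pointing down it reaches from about 0.225 to 0.875 m from the base axis. Payload 3.4 kg.
Tool frame: the origin (TCP) lies on the centre line of the jaws, within the pads' length; the fingertips stand 17 mm ahead of it and the grasp point (between the pads) lies 2 mm behind it; z points along the fingers, y is the line along which they close (so a half turn about z gives the same grasp; the last joint's range is limited). The gripper opens to 85 mm and grips with 20 to 120 N. Pads are 22 mm wide; open, the fingers measure 114 mm over their backs; the gripper's body (76 mm by 85 mm) begins 54 mm behind the grasp point. The pads swing forward as they close: fully open they stand 13 mm farther back than shut.
Start: joints at [-1.433, 0.276, 1.505, -0, 1.361, -0.121], TCP at [0.147, -0.556, 0.248] pointing down, gripper open.
Joint ranges: [-2.89, 2.89], [-0.75, 2.08], [0.22, 2.7], [-1.18, 4.32], [0.11, 2.71], [-2.7, 2.7]. Speed limits (rad/s): [2.57, 2.57, 3.14, 3.14, 3.14, 3.14].

INTERFACE

Orientations are given as a unit quaternion [w, x, y, z].
In Python, from rig import manip gives the robot as it stands.
- The arm moves only by the tool move_arm, never from a script. Its argument "steps" is one flat list of numbers, 7 for each row, row after row: the turn, a rotation vector about the world's x, y, z normalised to -1 to 1, where 1 is 360 degrees, then the shift along the world's x, y, z normalised to -1 to 1, where 1 is 1 m, then the opening, from -1 (shut) to 1 (fully open). A call has exactly 10 rows; each row is the pose to reach, as a shift and turn from the pose commanded when the call began, turning the shorter way round; what a row does not reach only later rows make up. A row lasts 1/10 s, in which the tool goes at most 50 mm and 8.59 degrees, less where a joint would pass 70% of its speed; a pose out of reach is approached as far as the arm can. A call with a number of a shift or a turn outside -1 to 1 is refused whole. A call with a gripper value outside its range is refused whole. The fingers move at their own pace and stop on an object; "squeeze" is the grip in N (left out, the last holds). Time passes only in rows, so rows that repeat a pose let the fingers close, or fill a call up. It gives the time, the measured TCP pose, the force, the opening and the grip force at its end, in the units of the state.
- manip.get_state(): the state, without advancing time (a new reading comes with each control period).
- manip.get_image(name): name is "side" or "top" or "wrist"; returns a dict with "pixels" (480x640x3 uint8, blue, green, red), "fx", "fy", "cx", "cy" (pixels), "D" ([k1, k2, p1, p2, k3] as OpenCV has them; the pictures are not rectified), "R" (3x3) and "t" (3): a world point X has camera coordinates R X + t. Camera axes: x right, y down, z forward; pixel columns grow to the right and rows downward; lengths in m; the calibration is good to about 2 mm. A picture is of the moment at which its call begins. There is no depth.
- manip.sign_off(): hands the job in; it is judged then, once.
The state is a dict: "clock": time; "qpos": joint angles; "qd": joint speeds; "effort": joint torques, N m; "position": TCP position; "ee_rot": TCP orientation; "contact_force": force on the tool from outside, world axes, zero at the start; "moment": the same for the moment, N m; "width": finger opening in m; "gripper_force": force on a finger pad.
Only numpy, scipy, OpenCV 4.12 (cv2) and the standard library are available. Lean on these libraries where they do the work, as an engineer would, in place of code of your own. Each camera call takes 0.05 s, during which the arm holds its last target. There are 200 camera calls.

TASK

Take the automatic centre punch out of its wooden stand, set its tip in the spotted recess of the bracket blank and press it straight down, no harder than it needs (about 12 N; keep under 20 N), until its spring snaps. Fire it nowhere else, then put it back upright in its stand, fully down on its collar, and leave the pin jar, film can and loupe where they are.

Things in the scene. Friction and masses are not known exactly. Their poses are not given: they have to be found in the camera images.
- punch_grip (a point): Centre of the round grip (16 mm diameter, from 30 mm below to 26 mm above this point) of the automatic centre punch, an upright steel tool of 0.2 kg; above the grip a 19 mm wide cap ends 36 mm above this point. z points up along the tool. With the nose fully out its tip lies 73 to 94 mm below this point: an inner adjuster sets how far, different every time and not measured.
- punch: The same punch; its origin is on its axis at the underside of its collar (27 mm wide, 4 mm thick), 34 mm below the grip centre; z up along the tool. Below the collar a barrel of 14 mm diameter and 25 mm length, then the pointed, spring-loaded nose, 8 mm thick.
- punch_sear (a joint): The hidden sear of the punch, m: 0 cocked, jumps to 0.0036 when the spring snaps (past 0.002 it has snapped). The nose gives from 1 N at first touch to 12 N about 4.5 mm farther down; there the spring snaps and the push drops at once to about 6 N. Hard stop 4 mm beyond: there the force climbs steeply. Lifted, the nose comes out and the sear cocks itself.
- blank: Aluminium bracket blank, 124 x 52 x 6 mm, held by two cap screws (heads 12 mm wide, tops 34 mm above the desk, 48 mm either side of the centre) on a dark steel bench block 136 x 72 x 20 mm, fixed to the desk. Origin at the centre of the block's underside, x along the length, z up; the blank's top face lies 26 mm above it.
- pilot: Floor of the spotted recess in the blank, where the tip has to press: a round recess 9 mm wide and 3 mm deep where two scribed lines cross, off the middle of the blank. Origin at the centre of the floor (23 mm above the desk), z up.
- stand_hole (a point): Centre of the mouth of the stand's only hole, 72 mm above the desk; z up. The stand is a wooden block 64 x 64 mm on a 78 x 78 mm foot, fixed to the desk. The upright hole is 20 mm wide, chamfered and 62 mm deep, so that the nose hangs free in it; the punch hangs on its collar, which rests on the mouth.
- pin_jar: Bystander: clear round jar with a white lid, 48 mm wide, 46 mm high; origin at the underside centre.
- film_can: Bystander: black film can with a grey lid, 34 mm wide, 53 mm high; origin at the underside centre.
- loupe: Bystander: black round loupe, 41 mm wide, 38 mm high; origin at the underside centre.
Mind the look-alikes: they are no part of the job. What is shaped like the blank but yellow is not meant. Of the things shaped like the punch, the bare steel one is meant.

How it is judged:
On the way, in this order (a step that is already met when the one before it is completed fails the run):
1. the punch is out of its stand and more than 80 mm away from it (horizontal distance between punch_grip and stand_hole above 0.08 m), for 0.1 s.
2. the punch, within 0.15 rad of upright, presses on the floor of the recess and its spring has snapped (sear past 2 mm) (value of joint punch_sear above 0.002 m and contact force between punch and pilot above 0.5 N and angle between punch_grip's own z axis and vertical below 0.15 rad), for 0.05 s.
At the end, for the whole second after the job is handed in: The punch hangs released and at rest in the hole of its stand: its grip centre within 8 mm of the hole's axis and 30 to 38 mm above the mouth (collar down on the mouth within 4 mm), within 0.1 rad of upright, cocked again (sear within 1 mm of 0) (horizontal distance between punch_grip and stand_hole below 0.008 m and z of punch_grip in the frame of stand_hole between 0.03 and 0.038 m and angle between punch_grip's own z axis and vertical below 0.1 rad and value of joint punch_sear below 0.001 m and linear speed of punch below 0.02 m/s and contact force between the fingers and punch below 0.1 N); the robot touches nothing.
It fails at once if the punch bears on the blank with more than 20 N (contact force between punch and blank above 20 N).
It fails at once if the punch is fired (sear past 2 mm) more than 15 mm from the recess (value of joint punch_sear above 0.002 m and horizontal distance between punch_grip and pilot above 0.015 m).
It fails at once if a bystander (pin jar, film can or loupe) is moved by more than 15 mm (distance of any of pin_jar, film_can, loupe from where it was at the start of the episode above 0.015 m).
It also fails if it takes over 64 s, if anything falls off the work surface, if the arm or the gripper's body presses on something with over 40 N, if the wrist force passes 120 N, or if a joint passes its speed limit or range.

## Working session

There is one attempt and no reset: what is moved stays moved. The work goes in short steps, Python scripts to look and compute and a tool call to move; the robot and the scene stay as the last step left them, time stands still between calls to the robot, and variables do not carry over. Pictures are saved under pics/ and viewed, at most 10 in all, crops included, and the job is handed in when it is done.

Besides the shell and the picture viewer there is one more tool, called after ">>>" as name(argument=value, ...) on one line, values as JSON. move_arm: Moves the arm, as the interface text tells. Scaled input: -1 to 1 covers 1 m each way for a shift and 360 degrees each way for a turn. Its arguments: {"type":"object","properties":{"steps":{"type":"array"},"squeeze":{"type":"number"}},"required":["steps"]}

```bash
mkdir -p pics; cat > h.py <<'E'
import numpy as np, cv2, pickle
from rig import manip
def snap(n,f):
    im=manip.get_image(n); im={k:(np.array(v) if k!='x' else v) for k,v in im.items()}
    cv2.imwrite(f'pics/{f}.png',im['pixels']); pickle.dump(im,open(f'pics/{f}.pkl','wb')); return im
def load(f): return pickle.load(open(f'pics/{f}.pkl','rb'))
def K(im): return np.array([[im['fx'],0,im['cx']],[0,im['fy'],im['cy']],[0,0,1]],float)
def ray(im,uv):
    p=cv2.undistortPoints(np.array([[uv]],float),K(im),np.array(im['D'],float))[0,0]
    R=im['R'];return -R.T@im['t'], R.T@np.array([p[0],p[1],1])
def onz(im,uv,z):
    c,d=ray(im,uv); return c+d*(z-c[2])/d[2]
def tri(a,b):
    A=np.zeros((3,3));B=np.zeros(3);rs=[ray(*a),ray(*b)]
    for c,d in rs:
        d=d/np.linalg.norm(d);M=np.eye(3)-np.outer(d,d);A+=M;B+=M@c
    x=np.linalg.solve(A,B); return x,[float(np.linalg.norm(np.cross(x-c,d/np.linalg.norm(d)))) for c,d in rs]
def proj(im,X):
    return cv2.projectPoints(np.array([X],float),cv2.Rodrigues(im['R'])[0],np.array(im['t'],float),K(im),np.array(im['D'],float))[0][0,0]
E
python3 - <<'E'
from h import *
for n in ['side','top','wrist']:
    im=snap(n,n+'0'); print(n,-im['R'].T@im['t'],im['R'][2],im['fx'])
a=[load(n+'0')['pixels'] for n in ['side','top']]
print(manip.get_state())
E
```

```text
side [0.13345836 0.70474713 0.51065396] [ 0.48048513 -0.73807674 -0.47368424] 487.99318881036436
top [0.30276537 0.02677998 1.28229157] [ 0.20415584 -0.01973156 -0.97873952] 625.0777101148227
wrist [ 0.21341636 -0.5385986   0.37324076] [-0.25794671 -0.0668131  -0.9638462 ] 337.9744461351459
{'clock': 0.15, 'qpos': array([-1.43299345e+00,  2.76413804e-01,  1.50583968e+00,  3.22682111e-06,
        1.36071597e+00, -1.20987010e-01]), 'qd': array([ 5.09904700e-05, -1.23842304e-03, -3.34506692e-03,  1.29658748e-03,
       -3.33397550e-04, -8.69612159e-04]), 'effort': array([ 8.21313988e-04, -4.17146087e+01, -2.46033257e+01, -1.76034264e-04,
        7.63284654e-03,  7.37388774e-06]), 'position': array([ 0.14709944, -0.55547389,  0.24765996]), 'ee_rot': array([-6.88389011e-04,  9.91639957e-01,  1.29033801e-01, -4.21030228e-06]), 'contact_force': array([ 0.21789846,  0.70411266, -0.34843203]), 'moment': array([-0.02581117,  0.01641797,  0.04493687]), 'gripper_force': 0.0, 'width': 0.0852358418254513}
```

View pics/top0.png

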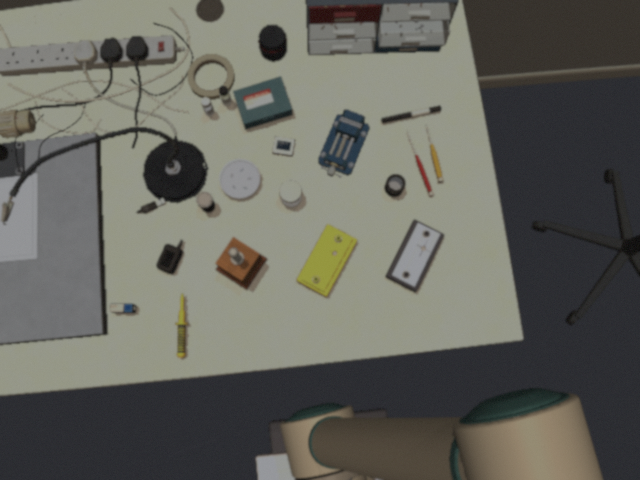

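View pics/side0.png

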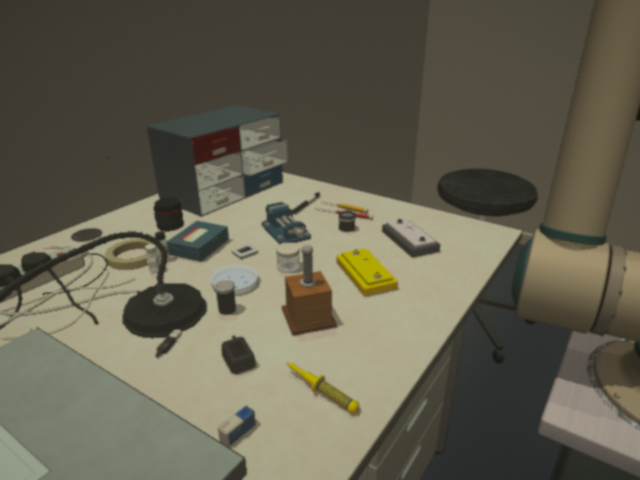

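The top view shows the stand at (241,262) with the steel punch (cap about (237,255)). The bracket blank is at (415,255), the yellow decoys at (327,260) and (182,325). The jar is at (291,193), the can at (206,202) and the loupe at (395,185). In the side view the punch cap is at (307,249), its collar at (308,283) and the blank at (411,237).

```bash
python3 - <<'E'
from h import *
t=load('top0');s=load('side0')
print('cap',tri((t,(236.5,254)),(s,(307,249))))
for n,uv,z in [('stand',(240,260),.072),('blank',(415,255),.026),('jar',(291,193),.046),('can',(206,202),.053),('loupe',(395,185),.038),('yellow',(327,260),.026)]: print(n,onz(t,uv,z))
print('yend',onz(t,(427,224),.026),onz(t,(404,287),.026))
b=np.vstack([cv2.resize(t['pixels'][200:310,190:290],(800,880),interpolation=2)[:600]])
a=cv2.resize(s['pixels'][235:335,270:350],(400,500),interpolation=2)
b=cv2.resize(t['pixels'][220:300,200:280],(400,500),interpolation=2)
cv2.imwrite('pics/c1.png',np.hstack([a,b]))
E
```

```text
cap (array([0.53681264, 0.1481149 , 0.13377683]), [0.0039043251821419883, 0.003904325182142051])
stand [0.53298241 0.14673495 0.072     ]
blank [ 0.51299803 -0.20590837  0.026     ]
jar [0.66589035 0.03306571 0.046     ]
can [0.66408107 0.20775786 0.053     ]
loupe [ 0.66201675 -0.1833969   0.038     ]
yellow [ 0.52241536 -0.02543996  0.026     ]
yend [ 0.57494102 -0.24005102  0.026     ] [ 0.45009227 -0.17435406  0.026     ]
```

View pics/c1.png

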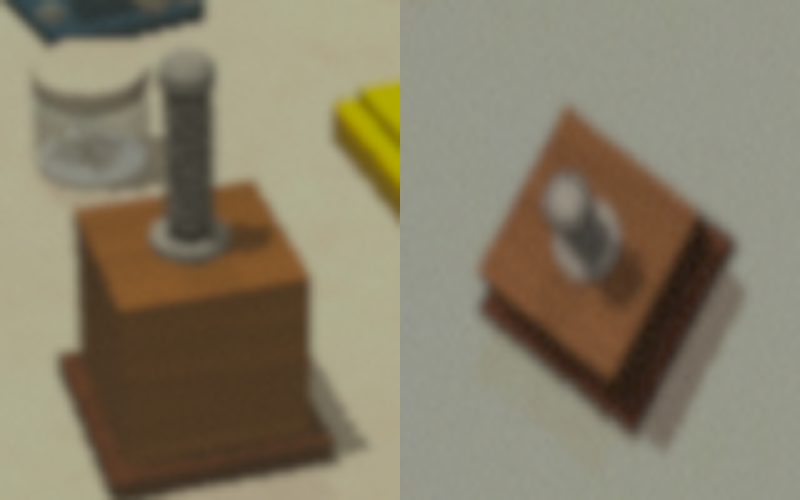

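>>> move_arm(steps=[0, 0, 0, 0.36, 0.35, 0, 1, 0, 0, 0, 0.36, 0.35, 0, 1, 0, 0, 0, 0.36, 0.35, 0, 1, 0, 0, 0, 0.36, 0.35, 0, 1, 0, 0, 0, 0.36, 0.35, 0, 1, 0, 0, 0, 0.36, 0.35, 0, 1, 0, 0, 0, 0.36, 0.35, 0, 1, 0, 0, 0, 0.36, 0.35, 0, 1, 0, 0, 0, 0.36, 0.35, 0, 1, 0, 0, 0, 0.36, 0.35, 0, 1])

```text
clock: 1.15
position: [0.5067, -0.2056, 0.2482]
ee_rot: [0.0, 0.992, 0.129, -0.0]
contact_force: [0.1, -0.5, 0.0]
width: 0.0856
gripper_force: 0.0
```

```bash
python3 - <<'E'
from h import *
w=snap('wrist','w1');s=manip.get_state();print(s['clock'],s['position'],s['qpos'],s['qd'])
print(-w['R'].T@w['t'],proj(w,[.513,-.206,.026]))
E
```

```text
1.2 [ 0.51240558 -0.19960454  0.2480873 ] [-0.50353363  0.23630639  1.56100063  0.00891685  1.34164324  0.80187598] [-0.08242903 -0.02374543  0.0399699  -0.06412848  0.0070124  -0.16394352]
[ 0.57303585 -0.18851639  0.37390299] [325.52175447 209.22051232]
```

View pics/w1.png

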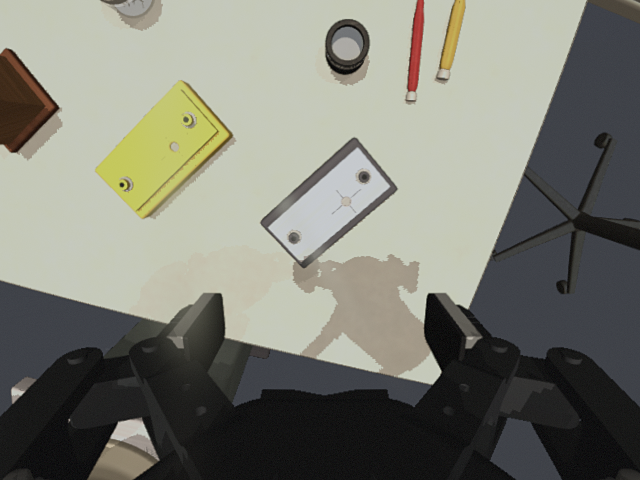

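The wrist view shows the blank about (330,203), with the recess at the crossed lines near (346,201) and screws at (364,176) and (293,237). The fingers are at the lower edge. I'll take a settled shot here, then a second view, then go to the stand.

```bash
python3 - <<'E'
from h import *
w=snap('wrist','w2');s=manip.get_state();print(s['clock'],s['position'],np.abs(s['qd']).max())
E
```

```text
1.25 [ 0.50940218 -0.202702    0.24792396] 0.09265999756753567
```

>>> move_arm(steps=[0, 0, 0, -0.04, 0.05, -0.03, 1, 0, 0, 0, -0.04, 0.05, -0.03, 1, 0, 0, 0, -0.04, 0.05, -0.03, 1, 0, 0, 0, -0.04, 0.05, -0.03, 1, 0, 0, 0, -0.04, 0.05, -0.03, 1, 0, 0, 0, -0.04, 0.05, -0.03, 1, 0, 0, 0, -0.04, 0.05, -0.03, 1, 0, 0, 0, -0.04, 0.05, -0.03, 1, 0, 0, 0, -0.04, 0.05, -0.03, 1, 0, 0, 0, -0.04, 0.05, -0.03, 1])

```text
clock: 2.25
position: [0.4657, -0.1575, 0.2183]
ee_rot: [0.0, 0.992, 0.129, -0.0]
contact_force: [0.1, -0.1, -0.7]
width: 0.0855
gripper_force: 0.0
```

```bash
python3 - <<'E'
from h import *
w=snap('wrist','w3');s=manip.get_state();print(s['clock'],s['position'],np.abs(s['qd']).max())
w2=load('w2')
P=onz(load('w1'),(346,201),.024);print(P)
cs=[]
for im in (w2,w):
    u=proj(im,P).astype(int);print(u)
    c=im['pixels'][u[1]-40:u[1]+40,u[0]-40:u[0]+40]; cs.append(cv2.resize(c,(400,400),interpolation=cv2.INTER_NEAREST))
cv2.imwrite('pics/c2.png',np.hstack(cs))
E
```

```text
2.3 [ 0.46567393 -0.15738327  0.21830469] 0.0031991314319528502
[ 0.52650932 -0.22448431  0.024     ]
[350 209]
[409 177]
```

View pics/c2.png

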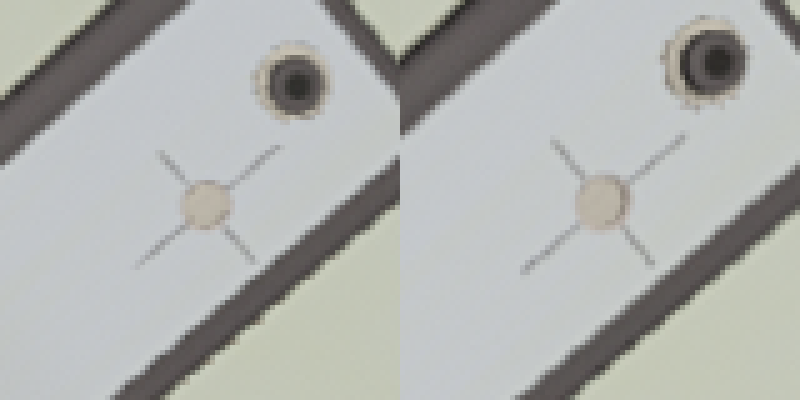

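```bash
cat >> h.py <<'E'
def recess(im,P):
    u=proj(im,P).astype(int);r=25
    c=im['pixels'][u[1]-r:u[1]+r,u[0]-r:u[0]+r].astype(float)
    m=((c[...,2]-c[...,0])>-2).astype(np.uint8)
    n,l,st,ce=cv2.connectedComponentsWithStats(m)
    k=[i for i in range(1,n) if 20<st[i,4]<300]
    k=min(k,key=lambda i:np.linalg.norm(ce[i]-r))
    print('recess',st[k]); return ce[k]+u-r
E
python3 - <<'E'
from h import *
a,b=load('w2'),load('w3');P=[.5265,-.2245,.024]
ua,ub=recess(a,P),recess(b,P);print(ua,ub,tri((a,ua),(b,ub)),onz(a,ua,.026),onz(b,ub,.026))
E
```

```text
recess [20 21 11 11 98]
recess [ 20  19  12  13 129]
[350.87755102 209.89795918] [409.33333333 177.3255814 ] (array([ 0.52642418, -0.22424565,  0.02575066]), [1.611253481553604e-05, 1.6112534815700313e-05]) [ 0.52644872 -0.22422711  0.026     ] [ 0.52644039 -0.22416864  0.026     ]
```

>>> move_arm(steps=[0, 0, 0, 0.04, 0.31, 0.05, 1, 0, 0, 0, 0.04, 0.31, 0.05, 1, 0, 0, 0, 0.04, 0.31, 0.05, 1, 0, 0, 0, 0.04, 0.31, 0.05, 1, 0, 0, 0, 0.04, 0.31, 0.05, 1, 0, 0, 0, 0.04, 0.31, 0.05, 1, 0, 0, 0, 0.04, 0.31, 0.05, 1, 0, 0, 0, 0.04, 0.31, 0.05, 1, 0, 0, 0, 0.04, 0.31, 0.05, 1, 0, 0, 0, 0.04, 0.31, 0.05, 1])

```text
clock: 3.3
position: [0.5053, 0.1515, 0.268]
ee_rot: [0.0, 0.992, 0.129, -0.0]
contact_force: [0.8, 0.6, 0.7]
width: 0.0857
gripper_force: 0.0
```

```bash
python3 - <<'E'
from h import *
w=snap('wrist','w4');s=manip.get_state();print(s['clock'],s['position'],s['qpos'],np.abs(s['qd']).max())
u=proj(w,[.537,.148,.1]).astype(int);print(u)
cv2.imwrite('pics/c3.png',cv2.resize(w['pixels'][max(u[1]-75,0):u[1]+75,u[0]-100:u[0]+100],None,fx=4,fy=4,interpolation=2)); print(max(u[1]-75,0))
E
```

```text
3.35 [0.50538805 0.15140825 0.2680618 ] [ 1.59552747e-01  1.93829707e-01  1.56772501e+00 -6.13123916e-04
  1.38083555e+00  1.47318888e+00] 0.0035858646905528565
[336 193]
118
```

View pics/c3.png

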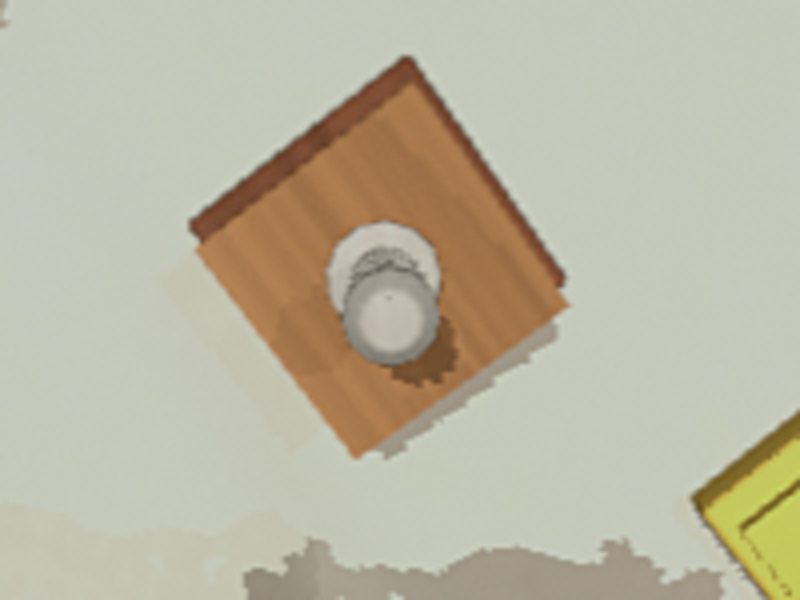

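The crop shows the collar circle centred at about crop (384,278), full-frame (332,187.5). The cap circle is at crop (391,316), full-frame (333.7,197), and the stand top has corners at crop (412,85), (568,303), (355,458) and (198,245).

```bash
python3 - <<'E'
from h import *
w=load('w4')
f=lambda x,y:(236+(x+.5)/4-.5,118+(y+.5)/4-.5)
print('collar',onz(w,f(384,278),.076)); print('cap',onz(w,f(391,316),.140))
C=[onz(w,f(*p),.072) for p in [(412,85),(568,303),(355,458),(198,245)]]
print(np.mean(C,0),[np.linalg.norm(C[i]-C[i-1]) for i in range(4)])
s=load('side0'); print('side tri',tri((w,f(391,316)),(s,(307.2,248))),tri((w,f(384,278)),(s,(307.8,283))))
E
```

```text
collar [0.5384018  0.15234573 0.076     ]
cap [0.53857993 0.15249338 0.14      ]
[0.53844248 0.15243061 0.072     ] [np.float64(0.06182750547158411), np.float64(0.0626210049969084), np.float64(0.06345287632993922), np.float64(0.06361122730672608)]
side tri (array([0.53820911, 0.15227078, 0.13805993]), [0.00015200465582880385, 0.00015200465582887766]) (array([0.5380154 , 0.15217047, 0.07196846]), [4.80378566755943e-05, 4.803785667575549e-05])
```

>>> move_arm(steps=[0, 0, 0, -0.04, 0, -0.04, 1, 0, 0, 0, -0.04, 0, -0.04, 1, 0, 0, 0, -0.04, 0, -0.04, 1, 0, 0, 0, -0.04, 0, -0.04, 1, 0, 0, 0, -0.04, 0, -0.04, 1, 0, 0, 0, -0.04, 0, -0.04, 1, 0, 0, 0, -0.04, 0, -0.04, 1, 0, 0, 0, -0.04, 0, -0.04, 1, 0, 0, 0, -0.04, 0, -0.04, 1, 0, 0, 0, -0.04, 0, -0.04, 1])

```text
clock: 4.35
position: [0.4657, 0.1527, 0.2283]
ee_rot: [0.0, 0.992, 0.129, -0.0]
contact_force: [-0.4, -0.8, -0.7]
width: 0.0852
gripper_force: 0.0
```

```bash
python3 - <<'E'
from h import *
w=snap('wrist','w5');s=manip.get_state();print(s['clock'],s['position'],np.abs(s['qd']).max())
u=proj(w,[.534,.147,.1]).astype(int);print(u-[100,75])
cv2.imwrite('pics/c4.png',cv2.resize(w['pixels'][max(u[1]-75,0):u[1]+75,u[0]-100:u[0]+100],None,fx=4,fy=4,interpolation=2))
E
```

```text
4.4 [0.4656499  0.15271013 0.22829836] 0.0011049444196887725
[254  77]
```

View pics/c4.png

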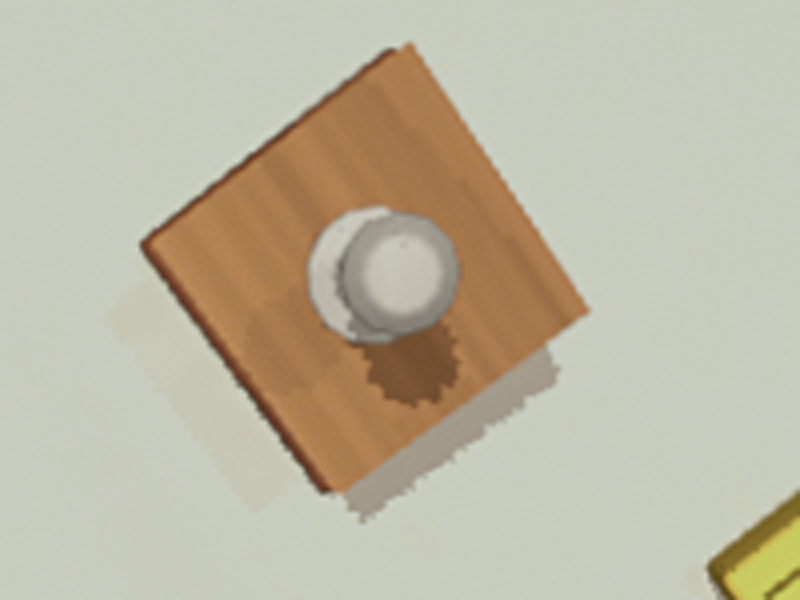

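The second view has the cap circle centred at crop (401.5,272) and the collar at crop (376,274.5).

```bash
python3 - <<'E'
from h import *
w=load('w4');v=load('w5')
f=lambda x,y:(236+(x+.5)/4-.5,118+(y+.5)/4-.5)
g=lambda x,y:(254+(x+.5)/4-.5,77+(y+.5)/4-.5)
print('cap',tri((w,f(391,316)),(v,g(401.5,272))),onz(v,g(401.5,272),.14))
print('collar',tri((w,f(384,278)),(v,g(376,274.5))),onz(v,g(376,274.5),.076))
E
```

```text
cap (array([0.53834342, 0.15236044, 0.13820882]), [1.918087111246033e-05, 1.918087111248143e-05]) [0.53828872 0.15248572 0.14      ]
collar (array([0.53840454, 0.15222797, 0.07614775]), [0.0001257410413639343, 0.00012574104136385433]) [0.53839614 0.15209317 0.076     ]
```

>>> move_arm(steps=[0, 0, 0, 0.0727, -0.0004, -0.02, 1, 0, 0, 0, 0.0727, -0.0004, -0.02, 1, 0, 0, 0, 0.0727, -0.0004, -0.02, 1, 0, 0, 0, 0.0727, -0.0004, -0.05, 1, 0, 0, 0, 0.0727, -0.0004, -0.08, 1, 0, 0, 0, 0.0727, -0.0004, -0.1, 1, 0, 0, 0, 0.0727, -0.0004, -0.115, 1, 0, 0, 0, 0.0727, -0.0004, -0.122, 1, 0, 0, 0, 0.0727, -0.0004, -0.122, 1, 0, 0, 0, 0.0727, -0.0004, -0.122, 1])

```text
clock: 5.4
position: [0.5387, 0.1524, 0.1071]
ee_rot: [0.0, 0.992, 0.129, 0.001]
contact_force: [0.9, -0.3, 1.0]
width: 0.0856
gripper_force: 0.0
```

```bash
python3 - <<'E'
from h import *
s=manip.get_state();print(s['position'],s['contact_force'])
E
```

```text
[0.53865291 0.15237872 0.10709375] [ 0.91004449 -0.33482129  0.95296984]
```

>>> move_arm(steps=[0, 0, 0, 0, 0, 0, -1, 0, 0, 0, 0, 0, 0, -1, 0, 0, 0, 0, 0, 0, -1, 0, 0, 0, 0, 0, 0, -1, 0, 0, 0, 0, 0, 0, -1, 0, 0, 0, 0, 0, 0, -1, 0, 0, 0, 0, 0, 0, -1, 0, 0, 0, 0, 0, 0, -1, 0, 0, 0, 0, 0, 0, -1, 0, 0, 0, 0, 0, 0, -1], squeeze=60)

```text
clock: 6.4
position: [0.5384, 0.1524, 0.1066]
ee_rot: [-0.0, 0.992, 0.129, 0.0]
contact_force: [-0.7, 0.7, 4.0]
width: 0.0146
gripper_force: 58.5
```

>>> move_arm(steps=[0, 0, 0, 0, 0, 0.02, -1, 0, 0, 0, 0, 0, 0.05, -1, 0, 0, 0, 0, 0, 0.08, -1, 0, 0, 0, 0, 0, 0.1, -1, 0, 0, 0, -0.001, -0.02, 0.1, -1, 0, 0, 0, -0.002, -0.05, 0.1, -1, 0, 0, 0, -0.003, -0.09, 0.1, -1, 0, 0, 0, -0.004, -0.13, 0.1, -1, 0, 0, 0, -0.006, -0.17, 0.1, -1, 0, 0, 0, -0.007, -0.21, 0.1, -1])

```text
clock: 7.4
position: [0.5304, -0.0593, 0.2052]
ee_rot: [-0.0, 0.992, 0.129, -0.001]
contact_force: [0.6, -0.1, -3.3]
width: 0.0148
gripper_force: 58.7
```

>>> move_arm(steps=[0, 0, 0, -0.001, -0.04, -0.02, -1, 0, 0, 0, -0.002, -0.08, -0.04, -1, 0, 0, 0, -0.003, -0.11, -0.04, -1, 0, 0, 0, -0.004, -0.14, -0.04, -1, 0, 0, 0, -0.005, -0.16, -0.05, -1, 0, 0, 0, -0.005, -0.1665, -0.05, -1, 0, 0, 0, -0.005, -0.1665, -0.05, -1, 0, 0, 0, -0.005, -0.1665, -0.05, -1, 0, 0, 0, -0.005, -0.1665, -0.05, -1, 0, 0, 0, -0.005, -0.1665, -0.05, -1])

```text
clock: 8.4
position: [0.5265, -0.2232, 0.1567]
ee_rot: [0.0, 0.992, 0.13, 0.0]
contact_force: [-0.6, -0.2, -2.5]
width: 0.0148
gripper_force: 58.8
```

```bash
python3 - <<'E'
from h import *
s=manip.get_state();print(s['clock'],s['position'],s['contact_force'],s['width'],s['ee_rot'])
w=snap('wrist','w6');d=snap('side','s6')
P=[.5264,-.2242,.026];u=proj(w,P).astype(int);v=proj(d,P).astype(int);print(u,v)
y0=min(max(u[1]-50,0),340)
a=cv2.resize(w['pixels'][y0:y0+140,u[0]-93:u[0]+93],(400,300)) 
b=cv2.resize(d['pixels'][v[1]-75:v[1]+25,v[0]-66:v[0]+67],(400,300),interpolation=2)
cv2.imwrite('pics/c5.png',cv2.resize(np.hstack([a,b]),None,fx=1,fy=1));print(y0)
E
```

```text
8.4 [ 0.52651811 -0.22322026  0.15667146] [-0.63443031 -0.2397998  -2.50577905] 0.01484037245331447 [5.87702696e-05 9.91555322e-01 1.29684259e-01 1.83526910e-04]
[324 237] [409 227]
187
```

View pics/c5.png

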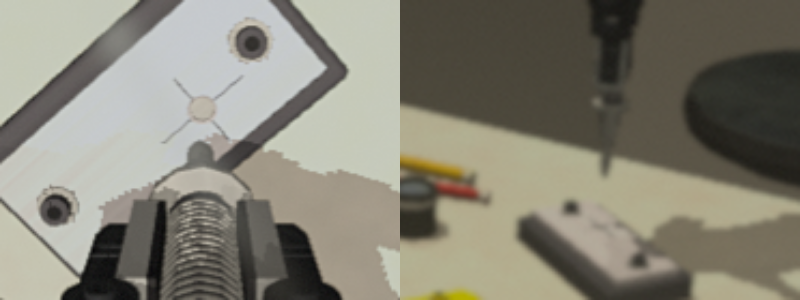

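The wrist crop has the recess at about crop (202,108) with the nose tip just below it, near (201,143). In the side crop the nose tip is at (605,177), full-frame about (411,211).

```bash
python3 - <<'E'
from h import *
w,d=load('w6'),load('s6')
P=[.5264,-.2242,.026]
print(recess(w,P), onz(w,recess(w,P),.026))
# tip from the side on vertical plane through the axis
c,r=ray(d,(411.2,211)); ax=np.array([.5265,-.2232]); k=((ax-c[:2])@r[:2])/(r[:2]@r[:2]); print('side tip',c+k*r)
for y in (252,254,256):
  c,r=ray(w,(324.5,y)); k=(.5265-c[0])/r[0]; print(y,'wrist tip',c+k*r)
# tip blob in the side picture vs bg
for y in range(200,216): print(y,d['pixels'][y,400:424].mean(1).astype(int))
for y in range(243,266,1): print(y,w['pixels'][y,315:335].mean(1).astype(int))
E
```

```text
recess [ 0 19  9  9 26]
recess [ 0 19  9  9 26]
[302.07692308 234.88461538] [ 0.52427665 -0.20649868  0.026     ]
side tip [ 0.5255753  -0.22359058  0.06625145]
252 wrist tip [ 0.5265     -0.22404591  0.06327473]
254 wrist tip [ 0.5265     -0.22404043  0.06773568]
256 wrist tip [ 0.5265     -0.22403515  0.07203285]
200 [104  98  89  82  77  74  72  70  69  68  67  68  68  69  75  80  82  83
  81  82  82  83  83  82]
201 [141 132 122 114 107  99  89  80  76  74  71  71  72  75  79  82  82  83
  82  82  83  82  82  82]
202 [161 157 152 146 142 134 123 111 102  91  80  75  74  79  82  83  83  83
  82  82  83  82  82  83]
203 [165 164 165 163 161 157 151 146 137 116  93  78  78  86  93  92  88  86
  86  85  83  82  84  83]
204 [166 165 165 165 165 164 163 161 152 129  98  81  86 105 117 117 113 108
 100  93  88  88  85  84]
205 [166 166 167 165 167 165 165 164 154 128  97  81  95 125 143 147 145 140
 131 119 111 107 102  97]
206 [165 165 165 165 165 166 166 163 153 128  98  82 102 135 155 160 160 159
 153 147 145 140 132 124]
207 [165 164 164 165 165 166 165 163 155 131 100  88 110 141 1
[... 2165 characters left out ...]
165]
258 [196 197 184 129 111 114 115 116 112 106 107 107 103  96  96 132 164 164
 164 158]
259 [196 198 183 127 111 116 116 116 112 107 105 103 100  95  98 134 165 166
 152 115]
260 [197 198 184 127 111 115 115 114 110 107 106 104 101  97  99 134 166 155
 117  79]
261 [197 198 183 127 109 109 109 110 108 108 107 107 103  99  95 128 156 121
  82  75]
262 [198 199 183 126 107 108 108 108 108 107 105 101 102 101  97 100 108  87
  82  78]
263 [200 182 129 102 102 105 108 110 112 114 111 109 100 100  97  94  93  85
  85  83]
264 [164 126 102 104 110 114 115 116 118 121 123 120 106 104  99  96  92  89
  86  81]
265 [105 105 106 107 114 126 135 151 162 169 179 170 150 140 120 108  99  92
  89  86]
```

>>> move_arm(steps=[0, 0, 0, 0, 0, -0.01, -1, 0, 0, 0, 0, 0, -0.02, -1, 0, 0, 0, 0, 0, -0.027, -1, 0, 0, 0, 0, 0, -0.033, -1, 0, 0, 0, 0, 0, -0.036, -1, 0, 0, 0, 0, 0, -0.036, -1, 0, 0, 0, 0, 0, -0.036, -1, 0, 0, 0, 0, 0, -0.036, -1, 0, 0, 0, 0, 0, -0.036, -1, 0, 0, 0, 0, 0, -0.036, -1])

```text
clock: 9.5
position: [0.5265, -0.2243, 0.1206]
ee_rot: [0.0, 0.992, 0.129, 0.0]
contact_force: [0.2, -0.9, -3.7]
width: 0.0146
gripper_force: 58.8
```

```bash
python3 - <<'E'
from h import *
s=manip.get_state();print(s['clock'],s['position'],s['contact_force'],s['width'])
w=snap('wrist','w7');d=snap('side','s7')
P=[.5264,-.2242,.026];u=proj(w,P).astype(int);v=proj(d,P).astype(int);print(u,v)
y0=min(max(u[1]-30,0),400)
a=cv2.resize(w['pixels'][y0:y0+60,u[0]-40:u[0]+40],(400,300),interpolation=2) 
b=cv2.resize(d['pixels'][v[1]-30:v[1]+30,v[0]-40:v[0]+40],(400,300),interpolation=2)
cv2.imwrite('pics/c6.png',np.hstack([a,b]))
E
```

```text
9.5 [ 0.52648464 -0.22432145  0.12062255] [ 0.21984063 -0.90965428 -3.70766917] 0.014603089800493647
[323 251] [409 227]
```

View pics/c6.png

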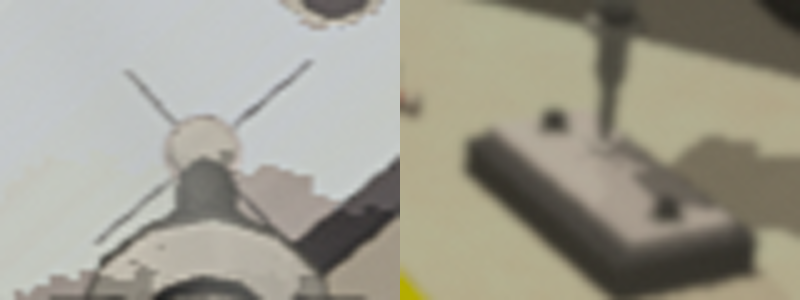

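The nose tip stands right above the recess in both views: wrist crop tip (206,160) against recess (203,148). I'll creep down.

>>> move_arm(steps=[0, 0, 0, 0, 0, -0.002, -1, 0, 0, 0, 0, 0, -0.004, -1, 0, 0, 0, 0, 0, -0.006, -1, 0, 0, 0, 0, 0, -0.007, -1, 0, 0, 0, 0, 0, -0.007, -1, 0, 0, 0, 0, 0, -0.007, -1, 0, 0, 0, 0, 0, -0.007, -1, 0, 0, 0, 0, 0, -0.007, -1, 0, 0, 0, 0, 0, -0.007, -1, 0, 0, 0, 0, 0, -0.007, -1])

```text
clock: 10.6
position: [0.5264, -0.2243, 0.1134]
ee_rot: [0.0, 0.992, 0.129, 0.0]
contact_force: [-0.1, 0.1, -3.0]
width: 0.0142
gripper_force: 58.8
```

>>> move_arm(steps=[0, 0, 0, 0, 0, -0.0005, -1, 0, 0, 0, 0, 0, -0.001, -1, 0, 0, 0, 0, 0, -0.001, -1, 0, 0, 0, 0, 0, -0.001, -1, 0, 0, 0, 0, 0, -0.001, -1, 0, 0, 0, 0, 0, -0.001, -1, 0, 0, 0, 0, 0, -0.001, -1, 0, 0, 0, 0, 0, -0.001, -1, 0, 0, 0, 0, 0, -0.001, -1, 0, 0, 0, 0, 0, -0.001, -1])

```text
clock: 11.6
position: [0.5264, -0.2243, 0.1124]
ee_rot: [0.0, 0.992, 0.129, 0.0]
contact_force: [-0.5, -0.1, -0.7]
width: 0.0142
gripper_force: 58.8
```

>>> move_arm(steps=[0, 0, 0, 0, 0, -0.0005, -1, 0, 0, 0, 0, 0, -0.001, -1, 0, 0, 0, 0, 0, -0.0015, -1, 0, 0, 0, 0, 0, -0.002, -1, 0, 0, 0, 0, 0, -0.002, -1, 0, 0, 0, 0, 0, -0.002, -1, 0, 0, 0, 0, 0, -0.002, -1, 0, 0, 0, 0, 0, -0.002, -1, 0, 0, 0, 0, 0, -0.002, -1, 0, 0, 0, 0, 0, -0.002, -1])

```text
clock: 12.6
position: [0.5264, -0.2243, 0.1104]
ee_rot: [0.0, 0.992, 0.129, 0.0]
contact_force: [-0.1, 0.2, 3.8]
width: 0.0148
gripper_force: 59.0
```

>>> move_arm(steps=[0, 0, 0, 0, 0, -0.0005, -1, 0, 0, 0, 0, 0, -0.001, -1, 0, 0, 0, 0, 0, -0.0015, -1, 0, 0, 0, 0, 0, -0.0018, -1, 0, 0, 0, 0, 0, -0.0018, -1, 0, 0, 0, 0, 0, -0.0018, -1, 0, 0, 0, 0, 0, -0.0018, -1, 0, 0, 0, 0, 0, -0.0018, -1, 0, 0, 0, 0, 0, -0.0018, -1, 0, 0, 0, 0, 0, -0.0018, -1])

```text
clock: 13.6
position: [0.5266, -0.2244, 0.109]
ee_rot: [0.0, 0.992, 0.129, 0.0]
contact_force: [-0.6, 1.6, 5.4]
width: 0.0146
gripper_force: 59.3
```

>>> move_arm(steps=[0, 0, 0, 0, 0, -0.0003, -1, 0, 0, 0, 0, 0, -0.0006, -1, 0, 0, 0, 0, 0, -0.0009, -1, 0, 0, 0, 0, 0, -0.001, -1, 0, 0, 0, 0, 0, -0.001, -1, 0, 0, 0, 0, 0, -0.001, -1, 0, 0, 0, 0, 0, -0.001, -1, 0, 0, 0, 0, 0, -0.001, -1, 0, 0, 0, 0, 0, -0.001, -1, 0, 0, 0, 0, 0, -0.001, -1])

```text
clock: 14.6
position: [0.5266, -0.2244, 0.1082]
ee_rot: [0.0, 0.992, 0.129, 0.0]
contact_force: [-1.0, 0.1, 7.0]
width: 0.0144
gripper_force: 59.5
```

>>> move_arm(steps=[0, 0, 0, 0, 0, -0.0003, -1, 0, 0, 0, 0, 0, -0.0006, -1, 0, 0, 0, 0, 0, -0.0009, -1, 0, 0, 0, 0, 0, -0.001, -1, 0, 0, 0, 0, 0, -0.001, -1, 0, 0, 0, 0, 0, -0.001, -1, 0, 0, 0, 0, 0, -0.001, -1, 0, 0, 0, 0, 0, -0.001, -1, 0, 0, 0, 0, 0, -0.001, -1, 0, 0, 0, 0, 0, -0.001, -1])

```text
clock: 15.6
position: [0.5267, -0.2244, 0.1075]
ee_rot: [0.0, 0.992, 0.129, 0.0]
contact_force: [-0.7, 1.3, 8.9]
width: 0.0146
gripper_force: 59.7
```

```bash
python3 - <<'E'
from h import *
s=manip.get_state();print(s['clock'],s['position'],s['contact_force'],s['width'])
E
```

```text
15.6 [ 0.52668005 -0.22439332  0.10745012] [-0.74878071  1.34692941  8.87547396] 0.014621320949459029
```

>>> move_arm(steps=[0, 0, 0, 0, 0, -0.0002, -1, 0, 0, 0, 0, 0, -0.0004, -1, 0, 0, 0, 0, 0, -0.0006, -1, 0, 0, 0, 0, 0, -0.0007, -1, 0, 0, 0, 0, 0, -0.0007, -1, 0, 0, 0, 0, 0, -0.0007, -1, 0, 0, 0, 0, 0, -0.0007, -1, 0, 0, 0, 0, 0, -0.0007, -1, 0, 0, 0, 0, 0, -0.0007, -1, 0, 0, 0, 0, 0, -0.0007, -1])

```text
clock: 16.6
position: [0.5267, -0.2244, 0.1069]
ee_rot: [0.0, 0.992, 0.129, 0.001]
contact_force: [-1.4, 0.8, 9.7]
width: 0.0147
gripper_force: 59.8
```

>>> move_arm(steps=[0, 0, 0, 0, 0, -0.0002, -1, 0, 0, 0, 0, 0, -0.0004, -1, 0, 0, 0, 0, 0, -0.0005, -1, 0, 0, 0, 0, 0, -0.0005, -1, 0, 0, 0, 0, 0, -0.0005, -1, 0, 0, 0, 0, 0, -0.0005, -1, 0, 0, 0, 0, 0, -0.0005, -1, 0, 0, 0, 0, 0, -0.0005, -1, 0, 0, 0, 0, 0, -0.0005, -1, 0, 0, 0, 0, 0, -0.0005, -1])

```text
clock: 17.6
position: [0.5268, -0.2246, 0.1055]
ee_rot: [0.001, 0.992, 0.129, 0.0]
contact_force: [1.2, -2.2, 4.2]
width: 0.0149
gripper_force: 59.5
```

The push dropped from about 12.5 N net to about 7 N, so the spring snapped with the tip at recess-floor height. Lifting and heading back.

>>> move_arm(steps=[0, 0, 0, 0, 0, 0.004, -1, 0, 0, 0, 0, 0, 0.015, -1, 0, 0, 0, 0, 0, 0.045, -1, 0, 0, 0, 0, 0, 0.08, -1, 0, 0, 0, 0, 0, 0.1, -1, 0, 0, 0, 0.001, 0.03, 0.1, -1, 0, 0, 0, 0.002, 0.07, 0.1, -1, 0, 0, 0, 0.003, 0.11, 0.1, -1, 0, 0, 0, 0.004, 0.15, 0.1, -1, 0, 0, 0, 0.006, 0.19, 0.1, -1])

```text
clock: 18.6
position: [0.5299, -0.032, 0.2044]
ee_rot: [-0.001, 0.992, 0.129, -0.002]
contact_force: [-0.1, -0.2, -3.2]
width: 0.0147
gripper_force: 59.1
```

>>> move_arm(steps=[0, 0, 0, 0.001, 0.04, 0, -1, 0, 0, 0, 0.002, 0.08, 0, -1, 0, 0, 0, 0.003, 0.12, 0, -1, 0, 0, 0, 0.004, 0.15, 0, -1, 0, 0, 0, 0.005, 0.175, 0, -1, 0, 0, 0, 0.006, 0.1865, 0, -1, 0, 0, 0, 0.006, 0.1865, 0, -1, 0, 0, 0, 0.006, 0.1865, 0, -1, 0, 0, 0, 0.006, 0.1865, 0, -1, 0, 0, 0, 0.006, 0.1865, 0, -1])

```text
clock: 19.6
position: [0.5383, 0.151, 0.2053]
ee_rot: [0.0, 0.992, 0.128, -0.0]
contact_force: [-1.0, -0.6, -1.5]
width: 0.0145
gripper_force: 59.1
```

```bash
python3 - <<'E'
from h import *
s=manip.get_state();print(s['clock'],s['position'],s['contact_force'],s['width'])
w=snap('wrist','w8');d=snap('side','s8')
P=[.5384,.1523,.072];u=proj(w,P).astype(int);v=proj(d,P).astype(int);print(u,v)
y0=max(u[1]-60,0)
a=cv2.resize(w['pixels'][y0:y0+150,u[0]-100:u[0]+100],(400,300),interpolation=2) 
b=cv2.resize(d['pixels'][v[1]-110:v[1]+40,v[0]-100:v[0]+100],(400,300),interpolation=2)
cv2.imwrite('pics/c7.png',np.hstack([a,b]));print(y0)
E
```

```text
19.6 [0.53826967 0.15101024 0.20531755] [-1.04003582 -0.64257708 -1.50391648] 0.01454956459316396
[321 235] [307 282]
175
```

View pics/c7.png

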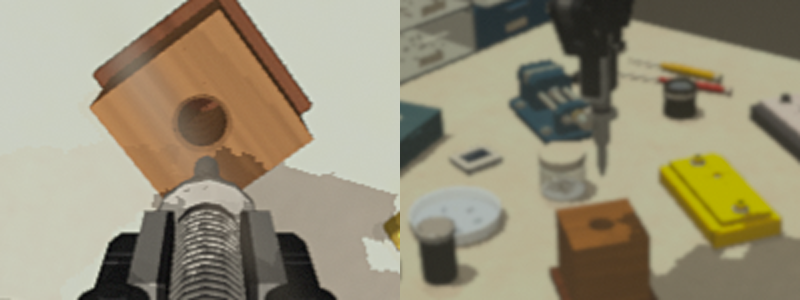

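The wrist crop has the hole at (203,121) with the nose just below it at (206,160). In the side crop the tip is at (602,175), above the hole at (602,223).

```bash
python3 - <<'E'
from h import *
w,d=load('w8'),load('s8')
print('hole',onz(w,(221+101.5-.25,175+60.5-.25),.072),onz(d,(207+101,172+111.5),.072))
print('tip',tri((w,(221+103-.25,175+79.5)),(d,(207+101,172+87.5))))
s=manip.get_state();print(s['position'])
E
```

```text
hole [0.53903305 0.15216122 0.072     ] [0.53684984 0.15330618 0.072     ]
tip (array([0.53781165, 0.1506563 , 0.11634392]), [0.0001514949921848877, 0.00015149499218493427])
[0.53837969 0.1513243  0.20537537]
```

>>> move_arm(steps=[0, 0, 0, 0, 0.0007, -0.02, -1, 0, 0, 0, 0, 0.0007, -0.035, -1, 0, 0, 0, 0, 0.0007, -0.05, -1, 0, 0, 0, 0, 0.0007, -0.06, -1, 0, 0, 0, 0, 0.0007, -0.07, -1, 0, 0, 0, 0, 0.0007, -0.08, -1, 0, 0, 0, 0, 0.0007, -0.088, -1, 0, 0, 0, 0, 0.0007, -0.092, -1, 0, 0, 0, 0, 0.0007, -0.092, -1, 0, 0, 0, 0, 0.0007, -0.092, -1])

```text
clock: 20.7
position: [0.5386, 0.153, 0.1136]
ee_rot: [0.0, 0.992, 0.129, 0.0]
contact_force: [0.0, 0.6, -2.1]
width: 0.0145
gripper_force: 59.1
```

>>> move_arm(steps=[0, 0, 0, 0, 0, -0.002, -1, 0, 0, 0, 0, 0, -0.004, -1, 0, 0, 0, 0, 0, -0.005, -1, 0, 0, 0, 0, 0, -0.005, -1, 0, 0, 0, 0, 0, -0.005, -1, 0, 0, 0, 0, 0, -0.005, -1, 0, 0, 0, 0, 0, -0.005, -1, 0, 0, 0, 0, 0, -0.005, -1, 0, 0, 0, 0, 0, -0.005, -1, 0, 0, 0, 0, 0, -0.005, -1])

```text
clock: 21.7
position: [0.5383, 0.153, 0.1083]
ee_rot: [0.0, 0.992, 0.129, 0.0]
contact_force: [-0.3, -0.8, -2.9]
width: 0.0147
gripper_force: 59.1
```

>>> move_arm(steps=[0, 0, 0, 0, 0, -0.0005, -1, 0, 0, 0, 0, 0, -0.001, -1, 0, 0, 0, 0, 0, -0.0015, -1, 0, 0, 0, 0, 0, -0.002, -1, 0, 0, 0, 0, 0, -0.002, -1, 0, 0, 0, 0, 0, -0.002, -1, 0, 0, 0, 0, 0, -0.002, -1, 0, 0, 0, 0, 0, -0.002, -1, 0, 0, 0, 0, 0, -0.002, -1, 0, 0, 0, 0, 0, -0.002, -1])

```text
clock: 22.7
position: [0.5384, 0.153, 0.1066]
ee_rot: [0.0, 0.992, 0.129, 0.0]
contact_force: [-1.8, -0.7, 3.9]
width: 0.0144
gripper_force: 59.3
```

>>> move_arm(steps=[0, 0, 0, 0, 0, -0.0005, -1, 0, 0, 0, 0, 0, -0.001, -1, 0, 0, 0, 0, 0, -0.001, -1, 0, 0, 0, 0, 0, -0.001, -1, 0, 0, 0, 0, 0, -0.001, -1, 0, 0, 0, 0, 0, -0.001, -1, 0, 0, 0, 0, 0, -0.001, -1, 0, 0, 0, 0, 0, -0.001, -1, 0, 0, 0, 0, 0, -0.001, -1, 0, 0, 0, 0, 0, -0.001, -1])

```text
clock: 23.7
position: [0.5384, 0.153, 0.1065]
ee_rot: [0.0, 0.992, 0.129, 0.0]
contact_force: [-3.5, -1.4, 9.1]
width: 0.0146
gripper_force: 60.1
```

The collar is seated at the original height. Releasing and withdrawing.

>>> move_arm(steps=[0, 0, 0, 0, 0, 0.001, -1, 0, 0, 0, 0, 0, 0.001, -0.5, 0, 0, 0, 0, 0, 0.001, 0, 0, 0, 0, 0, 0, 0.001, 1, 0, 0, 0, 0, 0, 0.001, 1, 0, 0, 0, 0, 0, 0.001, 1, 0, 0, 0, 0, 0, 0.001, 1, 0, 0, 0, 0, 0, 0.001, 1, 0, 0, 0, 0, 0, 0.001, 1, 0, 0, 0, 0, 0, 0.001, 1])

```text
clock: 24.7
position: [0.5384, 0.153, 0.1063]
ee_rot: [0.0, 0.992, 0.129, -0.0]
contact_force: [-0.2, 0.7, -0.6]
width: 0.0854
gripper_force: 0.0
```

>>> move_arm(steps=[0, 0, 0, 0, 0, 0.01, 1, 0, 0, 0, 0, 0, 0.03, 1, 0, 0, 0, 0, 0, 0.06, 1, 0, 0, 0, 0, 0, 0.1, 1, 0, 0, 0, 0, 0, 0.12, 1, 0, 0, 0, -0.03, 0, 0.14, 1, 0, 0, 0, -0.07, 0, 0.14, 1, 0, 0, 0, -0.07, 0, 0.14, 1, 0, 0, 0, -0.07, 0, 0.14, 1, 0, 0, 0, -0.07, 0, 0.14, 1])

```text
clock: 25.7
position: [0.4692, 0.153, 0.2469]
ee_rot: [0.0, 0.992, 0.129, 0.001]
contact_force: [-0.7, -0.5, 0.2]
width: 0.0852
gripper_force: 0.0
```

```bash
python3 - <<'E'
from h import *
manip.get_image('side')
w=snap('wrist','w9');d=snap('side','s9');s=manip.get_state();print(s['clock'],s['position'],s['contact_force'],s['width'],s['qd'].round(3))
print('cap pred',proj(w,[.5384,.1523,.14]),proj(w,[.5384,.1523,.076]))
a=load('side0')['pixels'].astype(int);b=d['pixels'].astype(int)
D=np.abs(a-b).max(2)[170:340,130:460]; m=(D>35).astype(np.uint8)
n,l,st,c=cv2.connectedComponentsWithStats(m)
print([(st[i].tolist(),(c[i]+[130,170]).round().tolist()) for i in range(1,n) if st[i,4]>5])
g=cv2.cvtColor(w['pixels'],cv2.COLOR_BGR2HSV)
u=proj(w,[.5384,.1523,.1]).astype(int);r=45
q=g[u[1]-r:u[1]+r,u[0]-r:u[0]+r]; m=((q[...,1]<45)).astype(np.uint8)
n,l,st,c=cv2.connectedComponentsWithStats(m)
print([(st[i].tolist(),(c[i]+u-r).round(1).tolist()) for i in range(1,n) if st[i,4]>100])
E
```

```text
25.85 [0.46924091 0.15294448 0.24614831] [ 0.74572504  0.3628606  -0.73625545] 0.08554548079827028 [-0.001  0.002  0.005 -0.001  0.002  0.001]
cap pred [350.78469986 150.48999002] [345.0213612  149.89770792]
[([191, 0, 5, 6, 22], [323.0, 172.0]), ([191, 0, 39, 41, 770], [339.0, 188.0]), ([248, 132, 82, 38, 2497], [420.0, 322.0])]
[([0, 0, 36, 28, 518], [312.7, 113.9]), ([60, 0, 30, 45, 710], [380.2, 119.8]), ([29, 29, 34, 32, 832], [346.0, 150.1]), ([0, 54, 27, 36, 501], [309.6, 182.3]), ([47, 58, 43, 32, 685], [376.1, 183.9])]
```

The punch, jar, can and loupe look unchanged from the first side view, and the wrist blob matches the seated punch. Handing in.

```bash
python3 -c "
from rig import manip
print(manip.sign_off())"
```

```text
the job is handed in; nothing more can be done
None
```

I handed the job in at about 26 s of the 64 s limit: the punch snapped in the recess at about 12.5 N net and hangs back in its stand, collar down and released, with the bystanders apparently unmoved in the side view; no verdict came back, and I judged the snap only by the force drop and the tip height.

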